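# Press the proud stud home with the setter from the can

### The job

Pull the straight-handled setter out of its can without tipping the can, and with the setter's foot press the one brass stud that stands proud of the wooden plaque until it is fully home like its two neighbours; press firmly but do not ram it, and do not touch the stud with the gripper. Then stand the setter back in the same can, foot down, and let go, leaving the cans and everything else where they are.

Things in the scene. Friction and masses are not known exactly. Their poses are not given: they have to be found in the camera images.
- setter: Round straight hand tool 190 mm long, about 0.25 kg. Origin: centre of the flat underside of its foot; z runs along the tool to the handle top. From the origin: steel foot disc 28 mm diameter to 12 mm, steel shank 14 mm diameter to 73 mm, straight dark wooden handle 20 mm diameter, flat top, to 190 mm. It starts foot down in its can, leaning about 25 degrees, some 80 mm of it above the rim.
- can: The setter's can: loose open steel can, outside diameter 74 mm, inside 68 mm, 100 mm high, inner floor 4 mm above the table, 0.45 kg. Origin: centre of its underside, z up. Its x axis points away from the side to which the setter leans. The setter's foot is 4 mm wider all round than the handle and catches under the rim if drawn out along the lean; upright over the can's middle it comes out freely.
- other_can: A second can of the same size and make, holding the awl; leave alone. Origin: centre of its underside. Which can stands further left varies.
- awl: Awl leaning in the other can: 174 mm long, thin steel shank 10 mm diameter with a bulb-shaped wooden handle 34 mm diameter at its upper end; leave alone. Origin: centre of its lower end, z along the tool to the bulb.
- slab: Fixed dark stone slab 200 x 260 x 30 mm (x, y, z), under the plaque. Origin: centre of its underside.
- plaque: Fixed wooden plaque 90 x 190 x 22 mm (x, y, z) lying on the slab, top 52 mm above the table. Origin: centre of its underside. Three brass studs sit in a row along its y axis, 55 mm apart.
- stud_top (a point): Centre of the flat top (16 mm diameter) of the proud brass stud: round cap 26 mm diameter, 6 mm thick, on a 9 mm stem. At the start its top is 16 to 18 mm above the plaque (its neighbours' tops are 6 mm above the plaque). The point moves with the stud. Any of the three places may be the proud one.
- stud (a joint): How far the proud stud has been pressed in, in m: 0 = most proud, 0.012 = fully home, cap flat on the plaque, top 58 mm above the table. It starts between 0 and 0.002. It slides straight down with stiff friction, stays where it is left, needs about 10 N to move and then meets a hard stop.
- flat_stud_a: A neighbouring stud, already home: brass cap 26 mm diameter, 6 mm thick. Origin: centre of its underside, on the plaque.
- flat_stud_b: The other neighbouring stud, already home, the same.
- beam: Loose wooden beam 50 x 200 x 45 mm, a bystander. Origin: centre of its underside.
- roller: Loose hand roller with yellow handle, about 50 x 115 x 28 mm, a bystander. Origin: on the table under its middle.
- dish: Loose white dish 80 mm diameter, 22 mm high, a bystander. Origin: centre of its underside.
Not all that is in view belongs to the job. What is shaped like the can but black is not meant.

How it is judged (in metres and radians):
On the way, in this order (a step that is already met when the one before it is completed fails the run):
1. the setter is pulled out, its foot above the can's rim (height (world z) of setter above 0.105 m), for 0.1 s.
2. the setter stands on the stud and the stud is fully home (value of joint stud above 0.0105 m and contact force between setter and stud above 2 N), for 0.1 s.
At the end, for the whole second after the job is handed in: The stud is pressed in at least 10.5 of its 12 mm; the setter stands at rest in its own can, foot down near the can's floor (underside of the foot lower than 30 mm above the table, within 34 mm of the can's axis, leaning less than 40 degrees); the can stands upright within 60 mm of where it began (value of joint stud above 0.0105 m and horizontal distance between setter and can below 0.034 m and height (world z) of setter below 0.03 m and angle between setter's own z axis and vertical below 0.7 rad and z of setter in the frame of can above 0 m and linear speed of setter below 0.03 m/s and angle between can's own z axis and vertical below 0.1 rad and distance of can from where it was at the start of the episode below 0.06 m); the robot touches nothing.
It fails at once if a gripper finger or the arm presses on the stud (contact force between any of the fingers, the arm and stud above 1 N).
It fails at once if the stud is rammed (over 60 N) (contact force between setter and stud above 60 N).
It fails at once if the setter's can is tipped (over 0.35 rad) or lifted (over 30 mm) (angle between can's own z axis and vertical above 0.35 rad or height (world z) of can above 0.03 m).
It fails at once if the other can, the awl or a bystander is moved by more than 40 mm (distance of any of other_can, awl, beam, roller, dish from where it was at the start of the episode above 0.04 m).
It also fails if it takes over 54 s, if anything falls off the work surface, if the arm or the gripper's body presses on something with over 40 N, if the wrist force passes 120 N, or if a joint passes its speed limit or range.

### The arm

A 6-joint arm with a two-finger parallel gripper is mounted at the origin on the work surface. World frame = base frame: x ahead of the robot, y to its left, z up, the work surface at z = 0. Lengths are in m, angles in degrees, forces in N, time in s.
With the tool pointing down it reaches from about 0.3 to 0.75 m from the base axis. Payload 8.5 kg.
Tool frame: the origin (TCP) lies on the mounting face of the last link; the fingertips stand 173 mm ahead of it and the grasp point (between the pads) lies 155 mm ahead of it (env.tips_ahead is the distance from the TCP to the fingertips, in m); z points along the fingers, x is the direction in which the jaws open and shut, and the axes are right-handed (so a half turn about z gives the same grasp; the last joint's range is limited). The gripper opens to 85 mm and grips with 20 to 120 N. Pads are 22 mm wide; open, the fingers measure 114 mm over their backs; the gripper's body (76 mm by 85 mm) begins 54 mm behind the grasp point. The pads swing forward as they close: fully open they stand 13 mm farther back than shut.
Start: joints at [55.732, 21.807, 74.336, -0, 83.858, -12.336], TCP at [0.205, 0.51, 0.405] pointing down, gripper open.
Joint ranges: [-178.18, 178.18], [-50.72, 133.34], [12.68, 142.11], [-81.47, 261.47], [9.98, 163.14], [-165.26, 165.26]. Speed limits (degrees/s): [136.94, 136.94, 180, 180, 180, 180].

### API

Orientations are given as a 3x3 rotation matrix whose columns are the frame's x, y, z axes.
In Python, from rig import env gives the robot as it stands. The module is installed in compiled form; this text tells all that it offers.
- The arm moves only by the tool step_arm, never from a script. Its argument "increments" is a list of rows, each an object of numbers: "x", "y", "z": the shift along the tool's x, y, z in cm; "wx", "wy", "wz": the turn, a rotation vector about the tool's x, y, z in rad; "gripper": the finger opening in cm, from 0 to 8.54. A call has 1 to 20 rows; each row shifts and turns the commanded pose from where the row before left it, along the tool's axes as they then stand; what a row does not reach is not made up. A row lasts 1/10 s, in which the tool goes at most 50 mm and 8.59 degrees, less where a joint would pass 70% of its speed; a pose out of reach is approached as far as the arm can. A call with a gripper value outside its range is refused whole. The fingers move at their own pace and stop on an object; "newtons" is the grip in N (left out, the last holds). Time passes only in rows, so rows that do not move let the fingers close. It gives the time, the measured TCP pose, the force and the opening at its end, in the units of the state.
- env.observe(): the state, without advancing time (a new reading comes with each control period).
- env.get_image(name): name is "scene" or "top" or "wrist"; returns a dict with "color" (480x640x3 uint8, blue, green, red), "camera_matrix" (3x3 intrinsics, pixels), "rvec" (rotation vector, rad) and "tvec" (3), from world to camera coordinates, as OpenCV has them. Camera axes: x right, y down, z forward; pixel columns grow to the right and rows downward; lengths in m; the calibration is good to about 2 mm. A picture is of the moment at which its call begins. There is no depth.
- env.close_job(): hands the job in, once; it reports no verdict.
The state is a dict: "time_s": time; "q": joint angles; "qvel": joint speeds; "joint_efforts": joint torques, N m; "position": TCP position; "tool_rot": TCP orientation; "ft_force": force on the tool from outside, world axes, zero at the start; "wrist_torque": the same for the moment, N m; "grip_width": finger opening in m.
Only numpy, scipy, OpenCV 4.12 (cv2) and the standard library are available. Lean on these libraries where they do the work, as an engineer would, in place of code of your own. Each camera call takes 0.05 s, during which the arm holds its last target. There are 200 camera calls.

## Working session

There is one attempt and no reset: what is moved stays moved. The work goes in short steps, Python scripts to look and compute and a tool call to move; the robot and the scene stay as the last step left them, time stands still between calls to the robot, and variables do not carry over. Pictures are saved under pics/ and viewed, about 8 in all and at most 12, crops included, and the job is handed in when it is done.

Besides the shell and the picture viewer there is one more tool, called after "Request:" as name(argument=value, ...) on one line, values as JSON. step_arm: Moves the arm, as the interface text tells. Its arguments: {"type":"object","properties":{"increments":{"type":"array"},"newtons":{"type":"number"}},"required":["increments"]}

```bash
mkdir -p pics; cat > h.py <<'E'
import numpy as np, cv2, json
from rig import env
def grab(n,f):
    d=env.get_image(n); cv2.imwrite(f'pics/{f}.png',d['color']); 
    np.savez(f'pics/{f}.npz',K=d['camera_matrix'],r=np.array(d['rvec'],float),t=np.array(d['tvec'],float)); return d
def cam(f):
    d=np.load(f'pics/{f}.npz'); R=cv2.Rodrigues(d['r'].reshape(3))[0]; return d['K'],R,d['t'].reshape(3)
def ray(f,uv):
    K,R,t=cam(f); return -R.T@t, R.T@np.linalg.solve(K,[uv[0],uv[1],1.])
def atz(f,uv,z):
    c,d=ray(f,uv); return c+d*(z-c[2])/d[2]
def proj(f,P):
    K,R,t=cam(f); p=(K@(R@np.atleast_2d(P).T+t[:,None])).T; return p[:,:2]/p[:,2:]
def tri(obs):
    A=np.zeros((3,3));b=np.zeros(3)
    for f,uv in obs:
        c,d=ray(f,uv); d/=np.linalg.norm(d); M=np.eye(3)-np.outer(d,d); A+=M;b+=M@c
    return np.linalg.solve(A,b)
E
python3 - <<'E'
from h import *
for n in ('top','scene'): grab(n,n+'0'); print(n,ray(n+'0',(320,240)))
o=env.observe(); print(o)
E
```

```text
top (array([ 0.42226924, -0.03761638,  0.79989867]), array([ 0.16794692,  0.03720995, -0.9851498 ]))
scene (array([ 0.89848187, -0.46282793,  0.68355174]), array([-0.42871227,  0.53985455, -0.72447859]))
{'time_s': 0.1, 'q': array([ 5.57338155e+01,  2.18371831e+01,  7.43783034e+01, -2.10073603e-03,
        8.38583578e+01, -1.23376851e+01]), 'qvel': array([ 0.0374757 ,  0.02137754, -0.11273282, -0.03847126, -0.00227232,
       -0.03477043]), 'joint_efforts': array([ 4.20564611e-03, -4.49212396e+01, -2.31659889e+01, -9.72988073e-05,
        3.57405574e-03,  2.34721819e-05]), 'position': array([0.20539671, 0.51016608, 0.40418528]), 'tool_rot': array([[ 3.73445149e-01,  9.27652002e-01, -6.95532345e-04],
       [ 9.27651398e-01, -3.73445720e-01, -1.08565177e-03],
       [-1.26685062e-03, -2.39780164e-04, -9.99999169e-01]]), 'ft_force': array([1.0378966 , 0.58421468, 0.42548462]), 'wrist_torque': array([ 0.03025982,  0.02489347, -0.04612376]), 'grip_width': 0.08482583223278144}
```

View pics/top0.png

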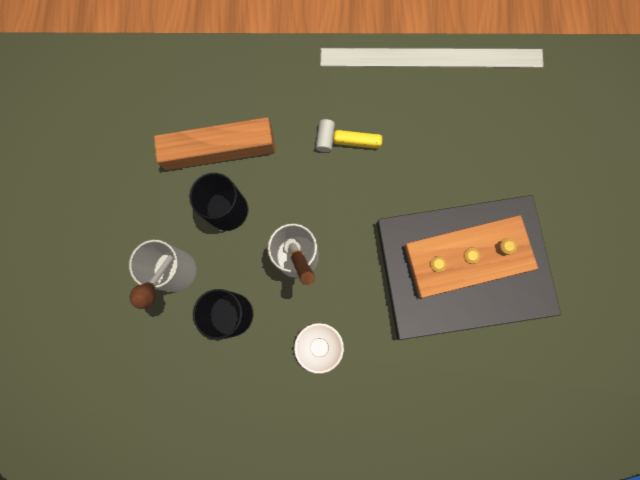

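View pics/scene0.png

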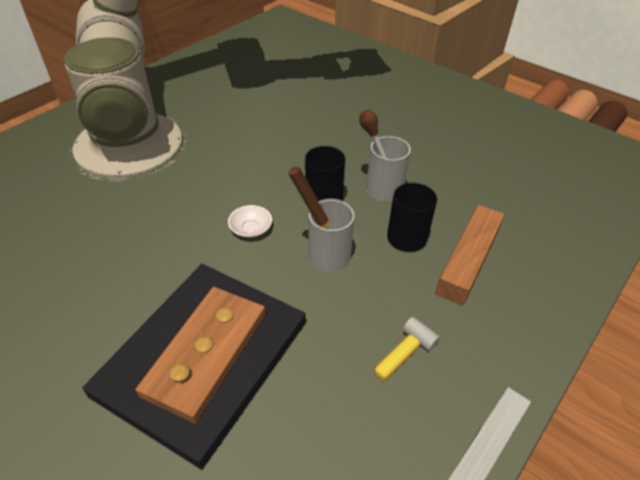

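Top view: the setter's can is at about (293,251), its handle top at (308,277), and the studs at (438,264), (472,256) and (509,247). The right-hand stud looks proud. I'll enlarge both areas.

```bash
python3 - <<'E'
from h import *
t=cv2.imread('pics/top0.png');s=cv2.imread('pics/scene0.png')
def c(im,x,y,w,h,k): return cv2.resize(im[y:y+h,x:x+w],None,fx=k,fy=k,interpolation=cv2.INTER_CUBIC)
a=np.hstack([c(t,260,215,80,60+15,5)[:, :400],c(s,275,160,100,75,4)[:, :400].copy() if 0 else cv2.resize(s[160:275,275:375],(400,460))[:375]])
b=np.hstack([c(t,420,225,100,56,4),c(s,150,295,100,56,4)])
cv2.imwrite('pics/crop0.png',np.vstack([a,b[:224]]))
for n,p in [('can',(293,251))]: print(n, atz('top0',p,.1))
for p in [(438,264),(472,256),(509,247)]: print(atz('top0',p,.058),atz('top0',p,.069))
for p in [(180,373),(204,345),(224,315)]: print(atz('scene0',p,.058),atz('scene0',p,.069))
E
```

```text
can [0.52393227 0.029054   0.1       ]
[ 0.51437986 -0.19610772  0.058     ] [ 0.51301415 -0.19375779  0.069     ]
[ 0.52824739 -0.24922135  0.058     ] [ 0.52667607 -0.24608392  0.069     ]
[ 0.5438076  -0.30704155  0.058     ] [ 0.54200557 -0.30304683  0.069     ]
[ 0.54269417 -0.3038133   0.058     ] [ 0.54895051 -0.30660949  0.069     ]
[ 0.53443855 -0.25448107  0.058     ] [ 0.54084006 -0.25814474  0.069     ]
[ 0.51851708 -0.20202927  0.058     ] [ 0.52519856 -0.20661528  0.069     ]
```

View pics/crop0.png

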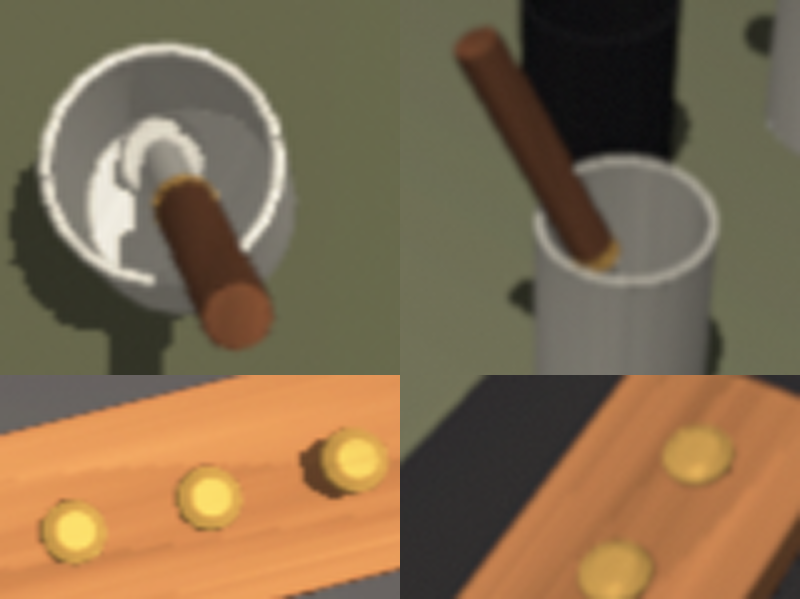

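```bash
cat >> h.py <<'E'
from scipy.spatial.transform import Rotation as Ro
from scipy.optimize import least_squares
def plan(P,R,n,P0=None,R0=None):
    """n equal rows from the pose now to TCP pose P,R"""
    o=env.observe(); P0=o['position'] if P0 is None else P0; R0=o['tool_rot'] if R0 is None else R0
    w=Ro.from_matrix(R0.T@R).as_rotvec()/n
    S=sum(R0@Ro.from_rotvec(w*k).as_matrix() for k in range(n))
    v=np.linalg.solve(S,P-P0)*100
    print(n,'rows xyz cm',v.round(3),'w',w.round(4))
def rot(z,x):
    z=z/np.linalg.norm(z); x=x-z*(x@z); x/=np.linalg.norm(x); return np.column_stack([x,np.cross(z,x),z])
E
python3 - <<'E'
from h import *
T=tri([('top0',(307.4,278.2)),('scene0',(295,171.75))])
print('T',T,'reproj',proj('top0',T),proj('scene0',T))
rt=atz('top0',(292.6,248),.1); rs=atz('scene0',(331.5,215),.1); print('rim',rt,rs)
c=(rt+rs)/2
# axis fit: handle-bottom ferrule pixels
f=lambda p:np.r_[(proj('top0',top(p))-[307.4,278.2]).ravel(),(proj('scene0',top(p))-[295,171.75]).ravel(),
  (proj('top0',fer(p))-[297.2,252.6]).ravel(),(proj('scene0',fer(p))-[275+200/4,160+255/4]).ravel()]
ax=lambda p:np.array([np.sin(p[3])*np.cos(p[4]),np.sin(p[3])*np.sin(p[4]),np.cos(p[3])])
top=lambda p:p[:3]+.19*ax(p); fer=lambda p:p[:3]+.073*ax(p)
r=least_squares(f,[c[0],c[1],.01,.43,3.4]); p=r.x
print('foot',p[:3],'lean',np.degrees(p[3:]),'top',top(p),'res',r.fun.round(1)); 
E
```

```text
T [0.47708572 0.00158984 0.1747445 ] reproj [[307.26423241 278.06607661]] [[294.83488046 171.77495135]]
rim [0.52848852 0.02982231 0.1       ] [0.53183881 0.026704   0.1       ]
foot [0.55257577 0.04021646 0.0078816 ] lean [ 26.6136474  207.67025154] top [0.47719523 0.0006907  0.17775063] res [ 0.4 -0.4 -0.5 -1.2 -0.1  1.2  1.4  1.3]
```

```bash
python3 - <<'E'
from h import *
a=Ro.from_euler('ZY',[207,26],degrees=True).as_matrix()[:,2]; print(a)
R=rot(-a,np.array([-.454,.891,0])); G=np.array([.477,.001,.176])-.04*a
P=G+.155*a; plan(P+.1*a,R,18)
E
```

```text
[-0.39059155 -0.19901634  0.89879405]
18 rows xyz cm [-3.191  0.975  0.307] w [-0.0237  0.0108 -0.0466]
```

Request:
step_arm(increments=[{"x": -3.19,"y": 0.975,"z": 0.307,"wx": -0.0237,"wy": 0.0108,"wz": -0.0466,"gripper": 8.5},{"x": -3.19,"y": 0.975,"z": 0.307,"wx": -0.0237,"wy": 0.0108,"wz": -0.0466},{"x": -3.19,"y": 0.975,"z": 0.307,"wx": -0.0237,"wy": 0.0108,"wz": -0.0466},{"x": -3.19,"y": 0.975,"z": 0.307,"wx": -0.0237,"wy": 0.0108,"wz": -0.0466},{"x": -3.19,"y": 0.975,"z": 0.307,"wx": -0.0237,"wy": 0.0108,"wz": -0.0466},{"x": -3.19,"y": 0.975,"z": 0.307,"wx": -0.0237,"wy": 0.0108,"wz": -0.0466},{"x": -3.19,"y": 0.975,"z": 0.307,"wx": -0.0237,"wy": 0.0108,"wz": -0.0466},{"x": -3.19,"y": 0.975,"z": 0.307,"wx": -0.0237,"wy": 0.0108,"wz": -0.0466},{"x": -3.19,"y": 0.975,"z": 0.307,"wx": -0.0237,"wy": 0.0108,"wz": -0.0466},{"x": -3.19,"y": 0.975,"z": 0.307,"wx": -0.0237,"wy": 0.0108,"wz": -0.0466},{"x": -3.19,"y": 0.975,"z": 0.307,"wx": -0.0237,"wy": 0.0108,"wz": -0.0466},{"x": -3.19,"y": 0.975,"z": 0.307,"wx": -0.0237,"wy": 0.0108,"wz": -0.0466},{"x": -3.19,"y": 0.975,"z": 0.307,"wx": -0.0237,"wy": 0.0108,"wz": -0.0466},{"x": -3.19,"y": 0.975,"z": 0.307,"wx": -0.0237,"wy": 0.0108,"wz": -0.0466},{"x": -3.19,"y": 0.975,"z": 0.307,"wx": -0.0237,"wy": 0.0108,"wz": -0.0466},{"x": -3.19,"y": 0.975,"z": 0.307,"wx": -0.0237,"wy": 0.0108,"wz": -0.0466},{"x": -3.19,"y": 0.975,"z": 0.307,"wx": -0.0237,"wy": 0.0108,"wz": -0.0466},{"x": -3.19,"y": 0.975,"z": 0.307,"wx": -0.0237,"wy": 0.0108,"wz": -0.0466},{},{}])

```text
invalid input at $.increments[1]: expected keys x, y, z, wx, wy, wz, gripper
```

```bash
python3 - <<'E'
from h import *
a=Ro.from_euler('ZY',[207,26],degrees=True).as_matrix()[:,2]
R=rot(-a,np.array([-.454,.891,0])); G=np.array([.477,.001,.176])-.04*a
P=G+.155*a; o=env.observe(); print(o['time_s'],o['position'],P+.1*a,o['q'],o['ft_force']); plan(P,R,8)
grab('wrist','w1')
print('pred top',proj('w1',G+.04*a),'ferrule',proj('w1',G-.077*a))
s=o['tool_rot'];print('grasp axis pts',proj('w1',o['position']+s[:,2]*.155),proj('w1',o['position']+s[:,2]*.215))
E
```

```text
0.1 [0.20539671 0.51016608 0.40418528] [ 0.39302282 -0.04178851  0.36924072] [ 5.57338155e+01  2.18371831e+01  7.43783034e+01 -2.10073603e-03
  8.38583578e+01 -1.23376851e+01] [1.0378966  0.58421468 0.42548462]
8 rows xyz cm [-6.917  2.684  1.921] w [-0.0533  0.0243 -0.1048]
pred top [[-139.67096351  768.61404301]] ferrule [[  3.60052907 641.53346139]]
grasp axis pts [[311.71942442 358.42600614]] [[311.80636792 283.53159987]]
```

View pics/w1.png

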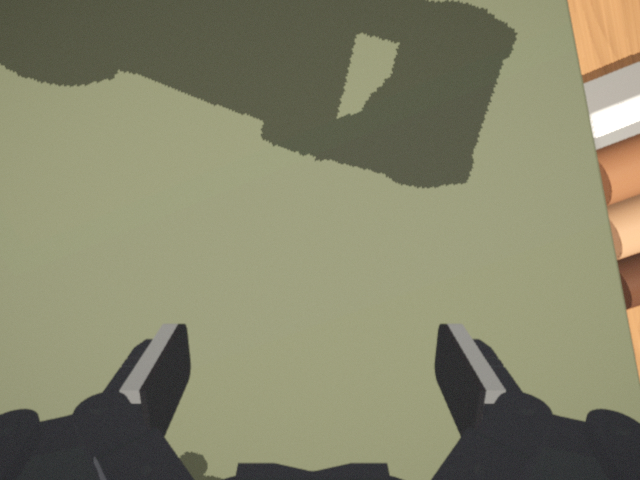

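The move was refused because every row needs all the keys, so the picture shows only the start pose: the open fingers over bare table, pads at about (170,360) and (455,360).

Request:
step_arm(increments=[{"x": -3.19,"y": 0.975,"z": 0.307,"wx": -0.0237,"wy": 0.0108,"wz": -0.0466,"gripper": 8.5},{"x": -3.19,"y": 0.975,"z": 0.307,"wx": -0.0237,"wy": 0.0108,"wz": -0.0466,"gripper": 8.5},{"x": -3.19,"y": 0.975,"z": 0.307,"wx": -0.0237,"wy": 0.0108,"wz": -0.0466,"gripper": 8.5},{"x": -3.19,"y": 0.975,"z": 0.307,"wx": -0.0237,"wy": 0.0108,"wz": -0.0466,"gripper": 8.5},{"x": -3.19,"y": 0.975,"z": 0.307,"wx": -0.0237,"wy": 0.0108,"wz": -0.0466,"gripper": 8.5},{"x": -3.19,"y": 0.975,"z": 0.307,"wx": -0.0237,"wy": 0.0108,"wz": -0.0466,"gripper": 8.5},{"x": -3.19,"y": 0.975,"z": 0.307,"wx": -0.0237,"wy": 0.0108,"wz": -0.0466,"gripper": 8.5},{"x": -3.19,"y": 0.975,"z": 0.307,"wx": -0.0237,"wy": 0.0108,"wz": -0.0466,"gripper": 8.5},{"x": -3.19,"y": 0.975,"z": 0.307,"wx": -0.0237,"wy": 0.0108,"wz": -0.0466,"gripper": 8.5},{"x": -3.19,"y": 0.975,"z": 0.307,"wx": -0.0237,"wy": 0.0108,"wz": -0.0466,"gripper": 8.5},{"x": -3.19,"y": 0.975,"z": 0.307,"wx": -0.0237,"wy": 0.0108,"wz": -0.0466,"gripper": 8.5},{"x": -3.19,"y": 0.975,"z": 0.307,"wx": -0.0237,"wy": 0.0108,"wz": -0.0466,"gripper": 8.5},{"x": -3.19,"y": 0.975,"z": 0.307,"wx": -0.0237,"wy": 0.0108,"wz": -0.0466,"gripper": 8.5},{"x": -3.19,"y": 0.975,"z": 0.307,"wx": -0.0237,"wy": 0.0108,"wz": -0.0466,"gripper": 8.5},{"x": -3.19,"y": 0.975,"z": 0.307,"wx": -0.0237,"wy": 0.0108,"wz": -0.0466,"gripper": 8.5},{"x": -3.19,"y": 0.975,"z": 0.307,"wx": -0.0237,"wy": 0.0108,"wz": -0.0466,"gripper": 8.5},{"x": -3.19,"y": 0.975,"z": 0.307,"wx": -0.0237,"wy": 0.0108,"wz": -0.0466,"gripper": 8.5},{"x": -3.19,"y": 0.975,"z": 0.307,"wx": -0.0237,"wy": 0.0108,"wz": -0.0466,"gripper": 8.5},{"x": 0,"y": 0,"z": 0,"wx": 0,"wy": 0,"wz": 0,"gripper": 8.5}])

```text
time_s: 2.05
position: [0.395, -0.0442, 0.3693]
tool_rot: [[-0.452, 0.801, 0.393], [0.892, 0.406, 0.198], [-0.001, 0.44, -0.898]]
ft_force: [0.2, -0.8, -0.3]
grip_width: 0.0851
```

```bash
python3 - <<'E'
from h import *
a=Ro.from_euler('ZY',[207,26],degrees=True).as_matrix()[:,2]
R=rot(-a,np.array([-.454,.891,0])); G=np.array([.477,.001,.176])-.04*a
P=G+.155*a; o=env.observe(); print(o['time_s'],o['position'],P+.1*a,o['q'],o['ft_force']); plan(P,R,8)
grab('wrist','w2')
print('pred top',proj('w2',G+.04*a),'ferrule',proj('w2',G-.077*a),'rim',proj('w2',[.53,.028,.1]))
E
```

```text
2.05 [ 0.39496409 -0.04420165  0.36930658] [ 0.39302282 -0.04178851  0.36924072] [ -28.22116303    5.9105845   104.62761506   25.60880317   56.52853091
 -156.96089581] [ 0.22432324 -0.77668175 -0.30255735]
8 rows xyz cm [ 0.039 -0.009  1.247] w [ 0.0003  0.0002 -0.0002]
pred top [[317.65134162 281.32033854]] ferrule [[315.81744473 214.34629667]] rim [[315.9900145  251.44140567]]
```

View pics/w2.png

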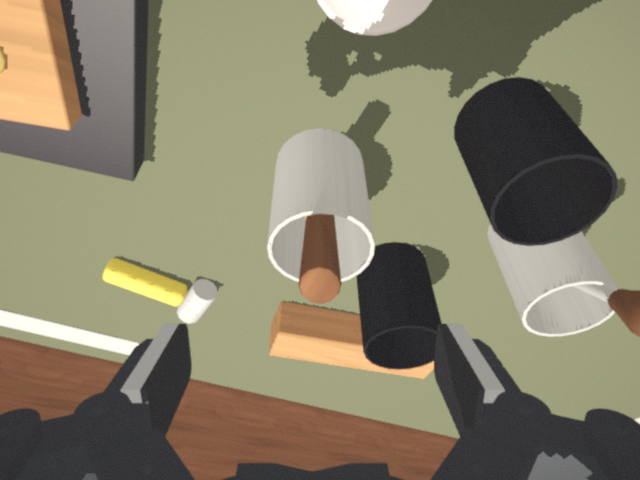

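Request:
step_arm(increments=[{"x": 0.05,"y": -0.01,"z": 1.25,"wx": 0,"wy": 0,"wz": 0,"gripper": 8.5},{"x": 0.05,"y": -0.01,"z": 1.25,"wx": 0,"wy": 0,"wz": 0,"gripper": 8.5},{"x": 0.05,"y": -0.01,"z": 1.25,"wx": 0,"wy": 0,"wz": 0,"gripper": 8.5},{"x": 0.05,"y": -0.01,"z": 1.25,"wx": 0,"wy": 0,"wz": 0,"gripper": 8.5},{"x": 0.05,"y": -0.01,"z": 1.25,"wx": 0,"wy": 0,"wz": 0,"gripper": 8.5},{"x": 0.05,"y": -0.01,"z": 1.25,"wx": 0,"wy": 0,"wz": 0,"gripper": 8.5},{"x": 0.05,"y": -0.01,"z": 1.25,"wx": 0,"wy": 0,"wz": 0,"gripper": 8.5},{"x": 0.05,"y": -0.01,"z": 1.25,"wx": 0,"wy": 0,"wz": 0,"gripper": 8.5},{"x": 0,"y": 0,"z": 0,"wx": 0,"wy": 0,"wz": 0,"gripper": 8.5},{"x": 0,"y": 0,"z": 0,"wx": 0,"wy": 0,"wz": 0,"gripper": 5},{"x": 0,"y": 0,"z": 0,"wx": 0,"wy": 0,"wz": 0,"gripper": 3},{"x": 0,"y": 0,"z": 0,"wx": 0,"wy": 0,"wz": 0,"gripper": 2.2},{"x": 0,"y": 0,"z": 0,"wx": 0,"wy": 0,"wz": 0,"gripper": 1},{"x": 0,"y": 0,"z": 0,"wx": 0,"wy": 0,"wz": 0,"gripper": 0.5},{"x": 0,"y": 0,"z": 0,"wx": 0,"wy": 0,"wz": 0,"gripper": 0.5},{"x": 0,"y": 0,"z": 0,"wx": 0,"wy": 0,"wz": 0,"gripper": 0.5},{"x": 0,"y": 0,"z": 0,"wx": 0,"wy": 0,"wz": 0,"gripper": 0.5}], newtons=70)

```text
time_s: 3.8
position: [0.4298, -0.0185, 0.2795]
tool_rot: [[-0.454, 0.8, 0.392], [0.891, 0.408, 0.199], [-0.001, 0.44, -0.898]]
ft_force: [-1.7, -1.7, 6.1]
grip_width: 0.0187
```

```bash
python3 - <<'E'
from h import *
o=env.observe(); P=o['position'];R=o['tool_rot']
R1=rot(np.array([0,0,-1.]),R[:,0]); P1=np.array([.530,.028,.014+.302]); plan(P1,R1,14)
w=Ro.from_matrix(R.T@R1).as_rotvec()/14
S=sum(R@Ro.from_rotvec(w*k).as_matrix() for k in range(14)); v=np.linalg.solve(S,P1-P)
for k in range(14):
    print((P+.302*R[:,2]).round(4)) if k%3==0 else 0
    P=P+R@v; R=R@Ro.from_rotvec(w).as_matrix()
E
```

```text
14 rows xyz cm [-0.029  0.835 -0.063] w [0.0325 0.     0.    ]
[0.5483 0.0416 0.0083]
[0.5442 0.0386 0.0086]
[0.5402 0.0356 0.0095]
[0.5362 0.0327 0.0108]
[0.5324 0.0299 0.0126]
```

Request:
step_arm(increments=[{"x": 0,"y": 0,"z": -0.2,"wx": 0,"wy": 0,"wz": 0,"gripper": 0.5},{"x": -0.03,"y": 0.835,"z": -0.063,"wx": 0.0325,"wy": 0,"wz": 0,"gripper": 0.5},{"x": -0.03,"y": 0.835,"z": -0.063,"wx": 0.0325,"wy": 0,"wz": 0,"gripper": 0.5},{"x": -0.03,"y": 0.835,"z": -0.063,"wx": 0.0325,"wy": 0,"wz": 0,"gripper": 0.5},{"x": -0.03,"y": 0.835,"z": -0.063,"wx": 0.0325,"wy": 0,"wz": 0,"gripper": 0.5},{"x": -0.03,"y": 0.835,"z": -0.063,"wx": 0.0325,"wy": 0,"wz": 0,"gripper": 0.5},{"x": -0.03,"y": 0.835,"z": -0.063,"wx": 0.0325,"wy": 0,"wz": 0,"gripper": 0.5},{"x": -0.03,"y": 0.835,"z": -0.063,"wx": 0.0325,"wy": 0,"wz": 0,"gripper": 0.5},{"x": -0.03,"y": 0.835,"z": -0.063,"wx": 0.0325,"wy": 0,"wz": 0,"gripper": 0.5},{"x": -0.03,"y": 0.835,"z": -0.063,"wx": 0.0325,"wy": 0,"wz": 0,"gripper": 0.5},{"x": -0.03,"y": 0.835,"z": -0.063,"wx": 0.0325,"wy": 0,"wz": 0,"gripper": 0.5},{"x": -0.03,"y": 0.835,"z": -0.063,"wx": 0.0325,"wy": 0,"wz": 0,"gripper": 0.5},{"x": -0.03,"y": 0.835,"z": -0.063,"wx": 0.0325,"wy": 0,"wz": 0,"gripper": 0.5},{"x": -0.03,"y": 0.835,"z": -0.063,"wx": 0.0325,"wy": 0,"wz": 0,"gripper": 0.5},{"x": -0.03,"y": 0.835,"z": -0.063,"wx": 0.0325,"wy": 0,"wz": 0,"gripper": 0.5},{"x": 0,"y": 0,"z": 0,"wx": 0,"wy": 0,"wz": 0,"gripper": 0.5},{"x": 0,"y": 0,"z": 0,"wx": 0,"wy": 0,"wz": 0,"gripper": 0.5}])

```text
time_s: 5.5
position: [0.5289, 0.0277, 0.3169]
tool_rot: [[-0.454, 0.891, -0.001], [0.891, 0.454, 0.001], [0.001, -0.001, -1.0]]
ft_force: [0.2, 1.4, -1.5]
grip_width: 0.0184
```

```bash
python3 - <<'E'
from h import *
s=grab('scene','s3')['color'];t=grab('top','t3')['color']
cv2.imwrite('pics/c3.png',np.hstack([cv2.resize(s[60:290,250:410],(400,575)),cv2.resize(t[130:302,240:360],(400,573)) if 0 else cv2.resize(t[140:312,235:355],(400,575))]))
print(env.observe()['wrist_torque'])
E
```

```text
[-0.00079102 -0.06313955  0.01510473]
```

View pics/c3.png

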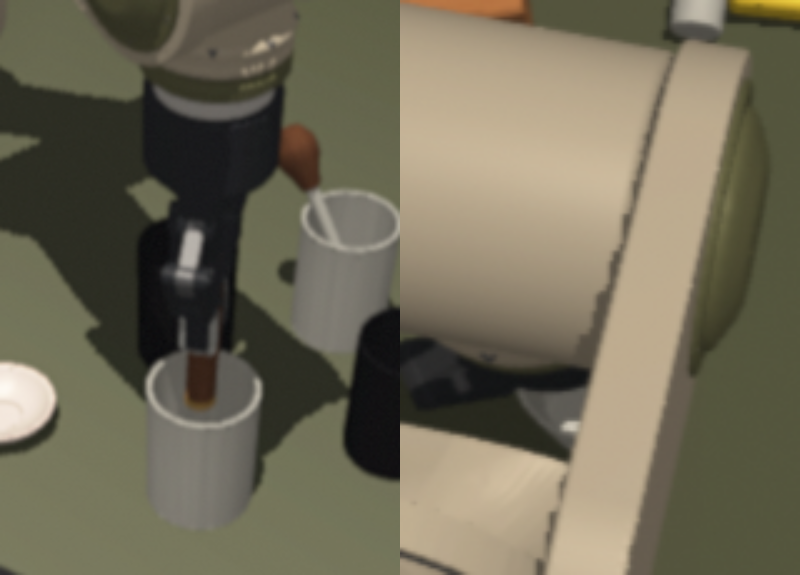

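Request:
step_arm(increments=[{"x": 0,"y": 0,"z": -1.0,"wx": 0,"wy": 0,"wz": 0,"gripper": 0.5},{"x": 0,"y": 0,"z": -1.0,"wx": 0,"wy": 0,"wz": 0,"gripper": 0.5},{"x": 0,"y": 0,"z": -1.0,"wx": 0,"wy": 0,"wz": 0,"gripper": 0.5},{"x": 0,"y": 0,"z": -1.0,"wx": 0,"wy": 0,"wz": 0,"gripper": 0.5},{"x": 0,"y": 0,"z": -1.0,"wx": 0,"wy": 0,"wz": 0,"gripper": 0.5},{"x": 0,"y": 0,"z": -1.0,"wx": 0,"wy": 0,"wz": 0,"gripper": 0.5},{"x": 0,"y": 0,"z": -1.0,"wx": 0,"wy": 0,"wz": 0,"gripper": 0.5},{"x": 0,"y": 0,"z": -1.0,"wx": 0,"wy": 0,"wz": 0,"gripper": 0.5},{"x": 0,"y": 0,"z": -1.0,"wx": 0,"wy": 0,"wz": 0,"gripper": 0.5},{"x": 0,"y": 0,"z": -1.0,"wx": 0,"wy": 0,"wz": 0,"gripper": 0.5},{"x": 0,"y": 0,"z": -1.0,"wx": 0,"wy": 0,"wz": 0,"gripper": 0.5},{"x": 0,"y": 0,"z": -1.0,"wx": 0,"wy": 0,"wz": 0,"gripper": 0.5},{"x": 0,"y": 0,"z": -1.0,"wx": 0,"wy": 0,"wz": 0,"gripper": 0.5},{"x": 0,"y": 0,"z": 0,"wx": 0,"wy": 0,"wz": 0,"gripper": 0.5},{"x": 0,"y": 0,"z": 0,"wx": 0,"wy": 0,"wz": 0,"gripper": 0.5}])

```text
time_s: 7.1
position: [0.5292, 0.0276, 0.4474]
tool_rot: [[-0.454, 0.891, -0.0], [0.891, 0.454, 0.0], [0.0, -0.0, -1.0]]
ft_force: [-0.1, -0.2, -1.7]
grip_width: 0.0184
```

Request:
step_arm(increments=[{"x": -2.53,"y": -1.14,"z": 0,"wx": 0,"wy": 0,"wz": 0,"gripper": 0.5},{"x": -2.53,"y": -1.14,"z": 0,"wx": 0,"wy": 0,"wz": 0,"gripper": 0.5},{"x": -2.53,"y": -1.14,"z": 0,"wx": 0,"wy": 0,"wz": 0,"gripper": 0.5},{"x": -2.53,"y": -1.14,"z": 0,"wx": 0,"wy": 0,"wz": 0,"gripper": 0.5},{"x": -2.53,"y": -1.14,"z": 0,"wx": 0,"wy": 0,"wz": 0,"gripper": 0.5},{"x": -2.53,"y": -1.14,"z": 0,"wx": 0,"wy": 0,"wz": 0,"gripper": 0.5},{"x": -2.53,"y": -1.14,"z": 0,"wx": 0,"wy": 0,"wz": 0,"gripper": 0.5},{"x": -2.53,"y": -1.14,"z": 0,"wx": 0,"wy": 0,"wz": 0,"gripper": 0.5},{"x": -2.53,"y": -1.14,"z": 0,"wx": 0,"wy": 0,"wz": 0,"gripper": 0.5},{"x": -2.53,"y": -1.14,"z": 0,"wx": 0,"wy": 0,"wz": 0,"gripper": 0.5},{"x": -2.53,"y": -1.14,"z": 0,"wx": 0,"wy": 0,"wz": 0,"gripper": 0.5},{"x": -2.53,"y": -1.14,"z": 0,"wx": 0,"wy": 0,"wz": 0,"gripper": 0.5},{"x": 0,"y": 0,"z": 0,"wx": 0,"wy": 0,"wz": 0,"gripper": 0.5},{"x": 0,"y": 0,"z": 0,"wx": 0,"wy": 0,"wz": 0,"gripper": 0.5}])

```text
time_s: 8.5
position: [0.5451, -0.3054, 0.4464]
tool_rot: [[-0.453, 0.891, -0.002], [0.891, 0.453, 0.002], [0.002, -0.001, -1.0]]
ft_force: [0.5, 0.3, -1.8]
grip_width: 0.0185
```

```bash
python3 - <<'E'
from h import *
s=grab('scene','s4')['color'];w=grab('wrist','w4')['color']
cv2.imwrite('pics/c4.png',np.hstack([cv2.resize(s[200:440,80:280],(500,600)),cv2.resize(w[100:460,230:410],(300,600))]))
o=env.observe();P=o['position'];z=o['tool_rot'][:,2]
print(P,o['q'].round(1),'foot pred scene',proj('s4',P+.302*z),proj('s4',P+.112*z),'wrist foot',proj('w4',P+.302*z),'stud',proj('w4',[.5445,-.305,.069]))
E
```

```text
[ 0.54523028 -0.30432528  0.44713922] [ -40.    28.3   56.6    0.    95.1 -157.1] foot pred scene [[168.35470797 337.54536968]] [[129.28676092 224.93543746]] wrist foot [[311.16596324 228.39128749]] stud [[310.41292684 200.11293288]]
```

View pics/c4.png

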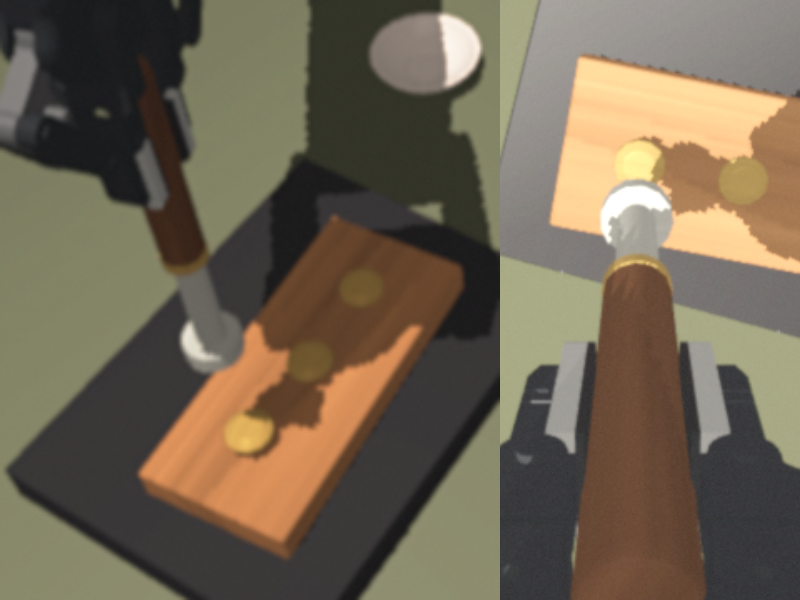

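```bash
python3 - <<'E'
from h import *
o=env.observe();P=o['position'];z=o['tool_rot'][:,2]
for f,a,b in [('s4',(164.8,340),(179.4,373)),('w4',(311.6,230),(313.4,196))]:
    fo=atz(f,a,.146); st=atz(f,b,.068); print(f,fo,st,'stud-foot',(st-fo).round(4),'in tool',(o['tool_rot'].T@(st-fo)).round(4), 'foot vs tool axis',(fo-P)[:2].round(4))
E
```

```text
s4 [ 0.54506184 -0.30923496  0.146     ] [ 0.54779041 -0.30685697  0.068     ] stud-foot [ 0.0027  0.0024 -0.078 ] in tool [0.0008 0.0035 0.078 ] foot vs tool axis [-0.0002 -0.0049]
w4 [ 0.54561513 -0.30341422  0.146     ] [ 0.5405143  -0.30427829  0.068     ] stud-foot [-0.0051 -0.0009 -0.078 ] in tool [ 0.0015 -0.0049  0.078 ] foot vs tool axis [0.0004 0.0009]
```

Request:
step_arm(increments=[{"x": 0.05,"y": 0,"z": 1.3,"wx": 0,"wy": 0,"wz": 0,"gripper": 0.5},{"x": 0.05,"y": 0,"z": 1.3,"wx": 0,"wy": 0,"wz": 0,"gripper": 0.5},{"x": 0,"y": 0,"z": 1.3,"wx": 0,"wy": 0,"wz": 0,"gripper": 0.5},{"x": 0,"y": 0,"z": 1.3,"wx": 0,"wy": 0,"wz": 0,"gripper": 0.5},{"x": 0,"y": 0,"z": 1.0,"wx": 0,"wy": 0,"wz": 0,"gripper": 0.5},{"x": 0,"y": 0,"z": 0,"wx": 0,"wy": 0,"wz": 0,"gripper": 0.5},{"x": 0,"y": 0,"z": 0,"wx": 0,"wy": 0,"wz": 0,"gripper": 0.5}], newtons=100)

```text
time_s: 9.3
position: [0.5448, -0.3038, 0.3859]
tool_rot: [[-0.454, 0.891, 0.0], [0.891, 0.454, -0.0], [-0.0, 0.0, -1.0]]
ft_force: [0.1, 0.3, -1.8]
grip_width: 0.0179
```

```bash
python3 - <<'E'
from h import *
s=grab('scene','s5')['color'];w=grab('wrist','w5')['color'];t=grab('top','t5')['color']
cv2.imwrite('pics/c5.png',np.hstack([cv2.resize(s[310:420,130:240],(400,400),interpolation=cv2.INTER_CUBIC),cv2.resize(w[140:280,240:380],(400,400),interpolation=cv2.INTER_CUBIC)]))
o=env.observe();print(o['position'],o['ft_force'],o['q'].round(1))
E
```

```text
[ 0.54471638 -0.30408199  0.38617959] [-0.3028465  -0.43025436 -2.26480924] [ -40.    30.    63.5    0.    86.3 -157. ]
```

View pics/c5.png

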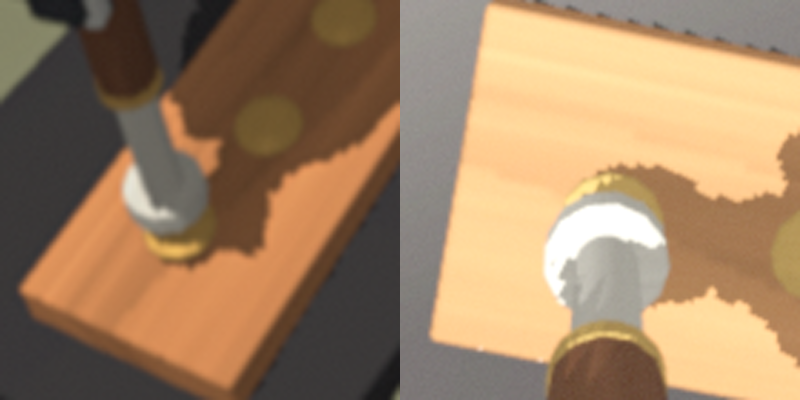

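Request:
step_arm(increments=[{"x": 0.05,"y": -0.05,"z": 0.3,"wx": 0,"wy": 0,"wz": 0,"gripper": 0.5},{"x": 0.05,"y": -0.05,"z": 0.3,"wx": 0,"wy": 0,"wz": 0,"gripper": 0.5},{"x": 0,"y": 0,"z": 0.2,"wx": 0,"wy": 0,"wz": 0,"gripper": 0.5},{"x": 0,"y": 0,"z": 0.2,"wx": 0,"wy": 0,"wz": 0,"gripper": 0.5},{"x": 0,"y": 0,"z": 0.1,"wx": 0,"wy": 0,"wz": 0,"gripper": 0.5},{"x": 0,"y": 0,"z": 0.1,"wx": 0,"wy": 0,"wz": 0,"gripper": 0.5},{"x": 0,"y": 0,"z": 0.1,"wx": 0,"wy": 0,"wz": 0,"gripper": 0.5},{"x": 0,"y": 0,"z": 0.1,"wx": 0,"wy": 0,"wz": 0,"gripper": 0.5}])

```text
time_s: 10.25
position: [0.5433, -0.3037, 0.3714]
tool_rot: [[-0.454, 0.891, -0.0], [0.891, 0.454, 0.0], [0.0, -0.0, -1.0]]
ft_force: [0.1, -0.1, -2.4]
grip_width: 0.0179
```

Request:
step_arm(increments=[{"x": 0,"y": 0,"z": 0.1,"wx": 0,"wy": 0,"wz": 0,"gripper": 0.5},{"x": 0,"y": 0,"z": 0.1,"wx": 0,"wy": 0,"wz": 0,"gripper": 0.5},{"x": 0,"y": 0,"z": 0.1,"wx": 0,"wy": 0,"wz": 0,"gripper": 0.5}])

```text
time_s: 10.55
position: [0.5433, -0.3036, 0.3696]
tool_rot: [[-0.454, 0.891, 0.001], [0.891, 0.454, -0.001], [-0.001, 0.001, -1.0]]
ft_force: [-2.0, 1.4, 7.3]
grip_width: 0.0179
```

Request:
step_arm(increments=[{"x": 0,"y": 0,"z": 0.1,"wx": 0,"wy": 0,"wz": 0,"gripper": 0.5},{"x": 0,"y": 0,"z": 0.1,"wx": 0,"wy": 0,"wz": 0,"gripper": 0.5},{"x": 0,"y": 0,"z": 0.1,"wx": 0,"wy": 0,"wz": 0,"gripper": 0.5}])

```text
time_s: 10.85
position: [0.5432, -0.3035, 0.3668]
tool_rot: [[-0.454, 0.891, 0.001], [0.891, 0.454, -0.001], [-0.001, 0.001, -1.0]]
ft_force: [-1.1, 0.7, 7.7]
grip_width: 0.0177
```

Request:
step_arm(increments=[{"x": 0,"y": 0,"z": 0.1,"wx": 0,"wy": 0,"wz": 0,"gripper": 0.5},{"x": 0,"y": 0,"z": 0.1,"wx": 0,"wy": 0,"wz": 0,"gripper": 0.5},{"x": 0,"y": 0,"z": 0.1,"wx": 0,"wy": 0,"wz": 0,"gripper": 0.5},{"x": 0,"y": 0,"z": 0.1,"wx": 0,"wy": 0,"wz": 0,"gripper": 0.5},{"x": 0,"y": 0,"z": 0.1,"wx": 0,"wy": 0,"wz": 0,"gripper": 0.5}])

```text
time_s: 11.35
position: [0.5432, -0.3036, 0.3618]
tool_rot: [[-0.454, 0.891, 0.001], [0.891, 0.454, -0.001], [-0.001, 0.001, -1.0]]
ft_force: [-1.8, 1.5, 6.2]
grip_width: 0.0178
```

Request:
step_arm(increments=[{"x": 0,"y": 0,"z": 0.05,"wx": 0,"wy": 0,"wz": 0,"gripper": 0.5},{"x": 0,"y": 0,"z": 0.05,"wx": 0,"wy": 0,"wz": 0,"gripper": 0.5},{"x": 0,"y": 0,"z": 0,"wx": 0,"wy": 0,"wz": 0,"gripper": 0.5}])

```text
time_s: 11.65
position: [0.5432, -0.3036, 0.3607]
tool_rot: [[-0.454, 0.891, 0.001], [0.891, 0.454, -0.001], [-0.001, 0.001, -1.0]]
ft_force: [-0.4, 1.8, 5.0]
grip_width: 0.0177
```

Request:
step_arm(increments=[{"x": 0,"y": 0,"z": 0.05,"wx": 0,"wy": 0,"wz": 0,"gripper": 0.5},{"x": 0,"y": 0,"z": 0.05,"wx": 0,"wy": 0,"wz": 0,"gripper": 0.5}])

```text
time_s: 11.85
position: [0.5432, -0.3035, 0.3598]
tool_rot: [[-0.454, 0.891, 0.001], [0.891, 0.454, -0.001], [-0.001, 0.001, -1.0]]
ft_force: [-1.8, 2.0, 7.0]
grip_width: 0.0182
```

Request:
step_arm(increments=[{"x": 0,"y": 0,"z": 0.05,"wx": 0,"wy": 0,"wz": 0,"gripper": 0.5}])

```text
time_s: 11.95
position: [0.5433, -0.3036, 0.3593]
tool_rot: [[-0.454, 0.891, 0.001], [0.891, 0.454, -0.001], [-0.001, 0.001, -1.0]]
ft_force: [-2.6, 1.7, 7.2]
grip_width: 0.0176
```

Request:
step_arm(increments=[{"x": 0,"y": 0,"z": 0.05,"wx": 0,"wy": 0,"wz": 0,"gripper": 0.5}])

```text
time_s: 12.05
position: [0.5432, -0.3036, 0.3588]
tool_rot: [[-0.454, 0.891, 0.001], [0.891, 0.454, -0.001], [-0.001, 0.001, -1.0]]
ft_force: [-2.0, 2.0, 6.6]
grip_width: 0.0179
```

Request:
step_arm(increments=[{"x": 0,"y": 0,"z": 0.05,"wx": 0,"wy": 0,"wz": 0,"gripper": 0.5}])

```text
time_s: 12.15
position: [0.5432, -0.3035, 0.3587]
tool_rot: [[-0.454, 0.891, 0.002], [0.891, 0.454, -0.001], [-0.002, 0.001, -1.0]]
ft_force: [-2.4, 2.1, 11.7]
grip_width: 0.0183
```

Request:
step_arm(increments=[{"x": 0,"y": 0,"z": 0.04,"wx": 0,"wy": 0,"wz": 0,"gripper": 0.5}])

```text
time_s: 12.25
position: [0.5432, -0.3035, 0.3586]
tool_rot: [[-0.454, 0.891, 0.002], [0.891, 0.454, -0.002], [-0.002, 0.001, -1.0]]
ft_force: [-2.9, 2.8, 13.2]
grip_width: 0.018
```

Request:
step_arm(increments=[{"x": 0,"y": 0,"z": 0.03,"wx": 0,"wy": 0,"wz": 0,"gripper": 0.5}])

```text
time_s: 12.35
position: [0.5432, -0.3035, 0.3586]
tool_rot: [[-0.454, 0.891, 0.002], [0.891, 0.454, -0.002], [-0.002, 0.001, -1.0]]
ft_force: [-3.0, 2.7, 14.4]
grip_width: 0.0178
```

Request:
step_arm(increments=[{"x": 0,"y": 0,"z": 0.05,"wx": 0,"wy": 0,"wz": 0,"gripper": 0.5},{"x": 0,"y": 0,"z": 0.05,"wx": 0,"wy": 0,"wz": 0,"gripper": 0.5},{"x": 0,"y": 0,"z": 0.05,"wx": 0,"wy": 0,"wz": 0,"gripper": 0.5},{"x": 0,"y": 0,"z": 0,"wx": 0,"wy": 0,"wz": 0,"gripper": 0.5},{"x": 0,"y": 0,"z": 0,"wx": 0,"wy": 0,"wz": 0,"gripper": 0.5}])

```text
time_s: 12.85
position: [0.5431, -0.3033, 0.3585]
tool_rot: [[-0.454, 0.891, 0.004], [0.891, 0.454, -0.003], [-0.004, 0.002, -1.0]]
ft_force: [-3.7, 3.8, 19.8]
grip_width: 0.018
```

```bash
python3 - <<'E'
from h import *
s=grab('scene','s6')['color']
cv2.imwrite('pics/c6.png',cv2.resize(s[280:420,110:290],None,fx=4,fy=4,interpolation=cv2.INTER_CUBIC))
E
```

```text
(no output)
```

View pics/c6.png

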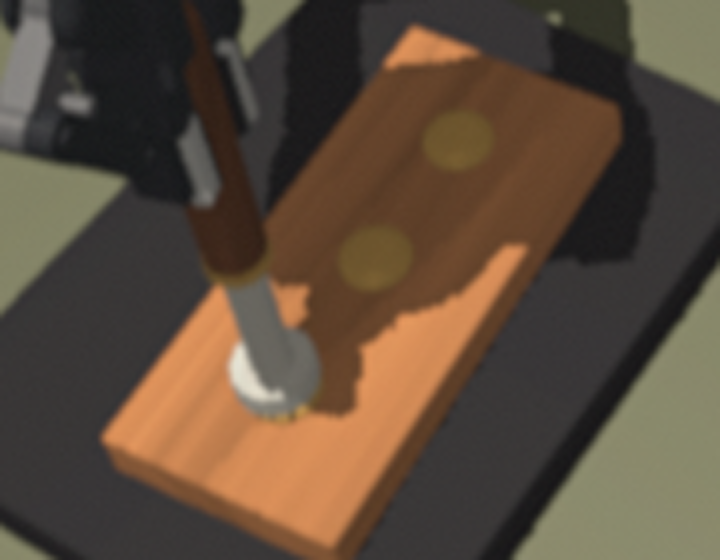

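Request:
step_arm(increments=[{"x": 0,"y": 0,"z": -0.3,"wx": 0,"wy": 0,"wz": 0,"gripper": 0.5},{"x": 0,"y": 0,"z": -0.5,"wx": 0,"wy": 0,"wz": 0,"gripper": 0.5},{"x": 0,"y": 0,"z": -1.0,"wx": 0,"wy": 0,"wz": 0,"gripper": 0.5},{"x": 0,"y": 0,"z": -1.0,"wx": 0,"wy": 0,"wz": 0,"gripper": 0.5},{"x": 0,"y": 0,"z": -1.0,"wx": 0,"wy": 0,"wz": 0,"gripper": 0.5},{"x": 0,"y": 0,"z": -1.0,"wx": 0,"wy": 0,"wz": 0,"gripper": 0.5},{"x": 0,"y": 0,"z": -1.0,"wx": 0,"wy": 0,"wz": 0,"gripper": 0.5},{"x": 0,"y": 0,"z": -1.0,"wx": 0,"wy": 0,"wz": 0,"gripper": 0.5},{"x": 0,"y": 0,"z": -1.0,"wx": 0,"wy": 0,"wz": 0,"gripper": 0.5},{"x": 0,"y": 0,"z": -1.0,"wx": 0,"wy": 0,"wz": 0,"gripper": 0.5},{"x": 0,"y": 0,"z": -1.0,"wx": 0,"wy": 0,"wz": 0,"gripper": 0.5},{"x": 0,"y": 0,"z": 0,"wx": 0,"wy": 0,"wz": 0,"gripper": 0.5},{"x": 0,"y": 0,"z": 0,"wx": 0,"wy": 0,"wz": 0,"gripper": 0.5}])

```text
time_s: 14.2
position: [0.5433, -0.3037, 0.4526]
tool_rot: [[-0.454, 0.891, -0.0], [0.891, 0.454, 0.0], [0.0, -0.0, -1.0]]
ft_force: [0.3, -0.4, -2.5]
grip_width: 0.0181
```

```bash
python3 - <<'E'
from h import *
s=grab('scene','s7')['color'];t=grab('top','t7')['color']
r=lambda im,w,h:cv2.resize(im,(w,h),interpolation=cv2.INTER_CUBIC)
cv2.imwrite('pics/c7.png',np.vstack([np.hstack([r(s[190:280,290:390],400,360),r(t[210:300,250:350],400,360)]),r(s[270:420,100:350],400,240).repeat(1,1) if 0 else np.hstack([r(s[290:400,130:290],350,240),r(t[210:310,380:567],450,240)])]))
E
```

```text
(no output)
```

View pics/c7.png

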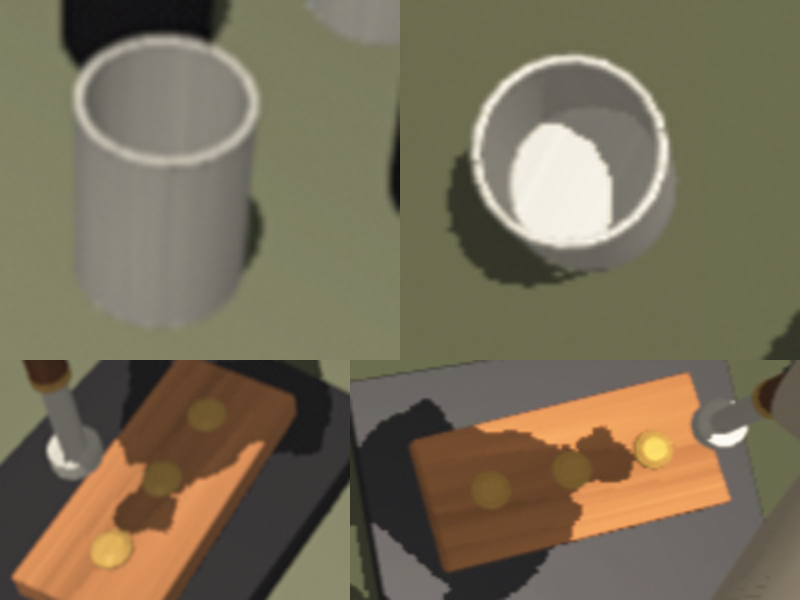

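Request:
step_arm(increments=[{"x": 2.51,"y": 1.155,"z": 0,"wx": 0,"wy": 0,"wz": 0,"gripper": 0.5},{"x": 2.51,"y": 1.155,"z": 0,"wx": 0,"wy": 0,"wz": 0,"gripper": 0.5},{"x": 2.51,"y": 1.155,"z": 0,"wx": 0,"wy": 0,"wz": 0,"gripper": 0.5},{"x": 2.51,"y": 1.155,"z": 0,"wx": 0,"wy": 0,"wz": 0,"gripper": 0.5},{"x": 2.51,"y": 1.155,"z": 0,"wx": 0,"wy": 0,"wz": 0,"gripper": 0.5},{"x": 2.51,"y": 1.155,"z": 0,"wx": 0,"wy": 0,"wz": 0,"gripper": 0.5},{"x": 2.51,"y": 1.155,"z": 0,"wx": 0,"wy": 0,"wz": 0,"gripper": 0.5},{"x": 2.51,"y": 1.155,"z": 0,"wx": 0,"wy": 0,"wz": 0,"gripper": 0.5},{"x": 2.51,"y": 1.155,"z": 0,"wx": 0,"wy": 0,"wz": 0,"gripper": 0.5},{"x": 2.51,"y": 1.155,"z": 0,"wx": 0,"wy": 0,"wz": 0,"gripper": 0.5},{"x": 2.51,"y": 1.155,"z": 0,"wx": 0,"wy": 0,"wz": 0,"gripper": 0.5},{"x": 2.51,"y": 1.155,"z": 0,"wx": 0,"wy": 0,"wz": 0,"gripper": 0.5},{"x": 0,"y": 0,"z": 0,"wx": 0,"wy": 0,"wz": 0,"gripper": 0.5},{"x": 0,"y": 0,"z": 0,"wx": 0,"wy": 0,"wz": 0,"gripper": 0.5}])

```text
time_s: 15.7
position: [0.5301, 0.0278, 0.4525]
tool_rot: [[-0.455, 0.891, -0.001], [0.891, 0.455, 0.0], [0.0, -0.001, -1.0]]
ft_force: [0.4, -0.7, -1.1]
grip_width: 0.0176
```

Request:
step_arm(increments=[{"x": 0,"y": 0,"z": 1.3,"wx": 0,"wy": 0,"wz": 0,"gripper": 0.5},{"x": 0,"y": 0,"z": 1.3,"wx": 0,"wy": 0,"wz": 0,"gripper": 0.5},{"x": 0,"y": 0,"z": 1.3,"wx": 0,"wy": 0,"wz": 0,"gripper": 0.5},{"x": 0,"y": 0,"z": 1.3,"wx": 0,"wy": 0,"wz": 0,"gripper": 0.5},{"x": 0,"y": 0,"z": 1.3,"wx": 0,"wy": 0,"wz": 0,"gripper": 0.5},{"x": 0,"y": 0,"z": 1.3,"wx": 0,"wy": 0,"wz": 0,"gripper": 0.5},{"x": 0,"y": 0,"z": 1.3,"wx": 0,"wy": 0,"wz": 0,"gripper": 0.5},{"x": 0,"y": 0,"z": 1.3,"wx": 0,"wy": 0,"wz": 0,"gripper": 0.5},{"x": 0,"y": 0,"z": 1.3,"wx": 0,"wy": 0,"wz": 0,"gripper": 0.5},{"x": 0,"y": 0,"z": 1.3,"wx": 0,"wy": 0,"wz": 0,"gripper": 0.5},{"x": 0,"y": 0,"z": 1.0,"wx": 0,"wy": 0,"wz": 0,"gripper": 0.5},{"x": 0,"y": 0,"z": 0.3,"wx": 0,"wy": 0,"wz": 0,"gripper": 0.5},{"x": 0,"y": 0,"z": 0.1,"wx": 0,"wy": 0,"wz": 0,"gripper": 0.5},{"x": 0,"y": 0,"z": 0.1,"wx": 0,"wy": 0,"wz": 0,"gripper": 0.5},{"x": 0,"y": 0,"z": 0.1,"wx": 0,"wy": 0,"wz": 0,"gripper": 0.5}])

```text
time_s: 17.2
position: [0.5302, 0.0275, 0.3072]
tool_rot: [[-0.454, 0.891, 0.001], [0.891, 0.454, 0.0], [-0.0, 0.001, -1.0]]
ft_force: [0.1, 0.1, -2.8]
grip_width: 0.018
```

Request:
step_arm(increments=[{"x": 0,"y": 0,"z": 0.1,"wx": 0,"wy": 0,"wz": 0,"gripper": 0.5},{"x": 0,"y": 0,"z": 0,"wx": 0,"wy": 0,"wz": 0,"gripper": 0.5}])

```text
time_s: 17.4
position: [0.5301, 0.0276, 0.3059]
tool_rot: [[-0.454, 0.891, -0.0], [0.891, 0.454, 0.0], [0.0, 0.0, -1.0]]
ft_force: [-0.3, -1.0, -2.6]
grip_width: 0.0181
```

Request:
step_arm(increments=[{"x": 0,"y": 0,"z": 0.1,"wx": 0,"wy": 0,"wz": 0,"gripper": 0.5},{"x": 0,"y": 0,"z": 0,"wx": 0,"wy": 0,"wz": 0,"gripper": 0.5}])

```text
time_s: 17.6
position: [0.5301, 0.0276, 0.3049]
tool_rot: [[-0.454, 0.891, 0.0], [0.891, 0.454, 0.0], [0.0, 0.0, -1.0]]
ft_force: [0.8, 0.3, -2.3]
grip_width: 0.0179
```

Request:
step_arm(increments=[{"x": 0,"y": 0,"z": 0.05,"wx": 0,"wy": 0,"wz": 0,"gripper": 0.5},{"x": 0,"y": 0,"z": 0,"wx": 0,"wy": 0,"wz": 0,"gripper": 0.5}])

```text
time_s: 17.8
position: [0.5301, 0.0276, 0.3048]
tool_rot: [[-0.454, 0.891, 0.001], [0.891, 0.454, 0.0], [-0.0, 0.001, -1.0]]
ft_force: [-0.9, 0.4, 4.0]
grip_width: 0.0183
```

The foot is on the can floor: the force rose to +4 N at z 0.3048. Now I'll open gently and withdraw upward.

Request:
step_arm(increments=[{"x": 0,"y": 0,"z": 0,"wx": 0,"wy": 0,"wz": 0,"gripper": 2.2},{"x": 0,"y": 0,"z": 0,"wx": 0,"wy": 0,"wz": 0,"gripper": 2.6},{"x": 0,"y": 0,"z": 0,"wx": 0,"wy": 0,"wz": 0,"gripper": 3.2},{"x": 0,"y": 0,"z": 0,"wx": 0,"wy": 0,"wz": 0,"gripper": 4.5},{"x": 0,"y": 0,"z": 0,"wx": 0,"wy": 0,"wz": 0,"gripper": 6},{"x": 0,"y": 0,"z": 0,"wx": 0,"wy": 0,"wz": 0,"gripper": 8.5},{"x": 0,"y": 0,"z": 0,"wx": 0,"wy": 0,"wz": 0,"gripper": 8.5},{"x": 0,"y": 0,"z": 0,"wx": 0,"wy": 0,"wz": 0,"gripper": 8.5},{"x": 0,"y": 0,"z": -0.7,"wx": 0,"wy": 0,"wz": 0,"gripper": 8.5},{"x": 0,"y": 0,"z": -1.3,"wx": 0,"wy": 0,"wz": 0,"gripper": 8.5},{"x": 0,"y": 0,"z": -1.5,"wx": 0,"wy": 0,"wz": 0,"gripper": 8.5},{"x": 0,"y": 0,"z": -1.5,"wx": 0,"wy": 0,"wz": 0,"gripper": 8.5},{"x": 0,"y": 0,"z": -1.5,"wx": 0,"wy": 0,"wz": 0,"gripper": 8.5},{"x": 0,"y": 0,"z": -1.5,"wx": 0,"wy": 0,"wz": 0,"gripper": 8.5},{"x": 0,"y": 0,"z": -1.5,"wx": 0,"wy": 0,"wz": 0,"gripper": 8.5},{"x": 0,"y": 0,"z": -1.5,"wx": 0,"wy": 0,"wz": 0,"gripper": 8.5},{"x": 0,"y": 0,"z": -1.5,"wx": 0,"wy": 0,"wz": 0,"gripper": 8.5},{"x": 0,"y": 0,"z": 0,"wx": 0,"wy": 0,"wz": 0,"gripper": 8.5},{"x": 0,"y": 0,"z": 0,"wx": 0,"wy": 0,"wz": 0,"gripper": 8.5},{"x": 0,"y": 0,"z": 0,"wx": 0,"wy": 0,"wz": 0,"gripper": 8.5}])

```text
time_s: 19.8
position: [0.53, 0.0276, 0.4285]
tool_rot: [[-0.454, 0.891, -0.002], [0.891, 0.454, 0.0], [0.001, -0.001, -1.0]]
ft_force: [-0.4, 1.3, -0.1]
grip_width: 0.085
```

```bash
python3 - <<'E'
from h import *
grab('scene','s8')
E
```

```text
(no output)
```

View pics/s8.png

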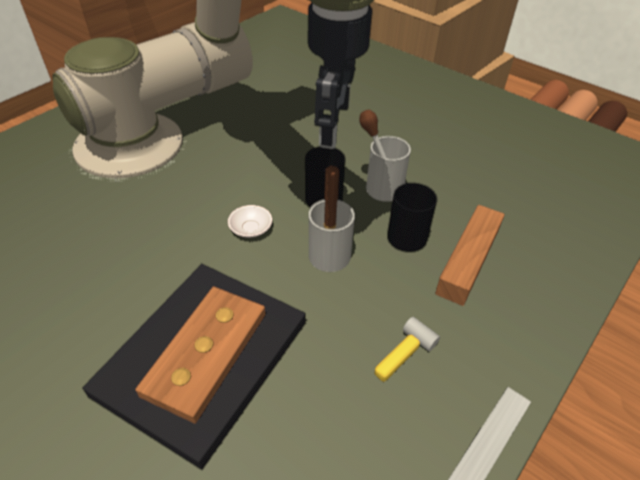

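The setter stands upright in its can at about (331,235), clear of the gripper. The stud at (181,377) is flush with its neighbours, and nothing else has moved. Handing in.

```bash
python3 -c "
from rig import env
print(env.close_job())"
```

```text
the job is handed in; nothing more can be done
None
```

The job is done and handed in, with about 20 s of the 54 s used. I stood the setter upright inside its can, lifted it out, and pressed the proud stud (the one furthest right) with its foot. Then I set it back in the same can and let go.

- **Stud:** it took about 8–10 N to move. It stopped after about 11.4 mm of travel from first contact, and I held it there at about 20 N (force sensor reading). The pictures show it level with its neighbours.
- **Setter and cans:** the setter's foot met the can floor at about 6 N. In the last picture it stands nearly upright with the gripper open, about 10 cm clear of it. I measured the can in place to within about 1 mm before putting the setter back. In the last picture it stands upright, and the other can, awl, beam, roller and dish look unmoved.
- **Refused move:** the first move call was refused because of its row format, and nothing moved.
- **Camera disagreement:** the scene, top and wrist cameras disagreed by about 3–8 mm on the stud's position. I aimed between them, and the foot still covered the stud.

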